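# Hang a sample pot on the weighing fork by its bail

## Robot

A 6-joint arm with a two-finger parallel gripper is mounted at the origin on a cart in front of the work surface, level with it; the furniture and walls round the work are solid. World frame = base frame: x ahead of the robot, y to its left, z up, the work surface at z = 0. Lengths are in mm, angles in degrees, forces in N, time in s.
With the tool pointing down it reaches from about 300 to 850 mm from the base axis. Payload 4.2 kg.
Tool frame: the origin (TCP) lies midway between the tips of the shut fingers; the grasp point (between the pads) lies 19 mm behind it (env.grip_point_offset is the distance from the TCP to the grasp point, in mm); z points along the fingers, x is the direction in which the jaws open and shut, and the axes are right-handed (so a half turn about z gives the same grasp; the last joint's range is limited). The gripper opens to 91 mm and grips with 3 to 60 N. Pads are 32 mm wide; open, the fingers measure 118 mm over their backs; the gripper's body (76 mm by 178 mm) begins 60 mm behind the grasp point.
Start: joints at [65.317, 18.312, 89.639, -0, 72.044, -1.146], TCP at [229.626, 527.176, 213.976] pointing down, gripper open.
Joint ranges: [-177.97, 177.97], [-48.28, 115.42], [12.27, 149.76], [-77.06, 257.06], [2.81, 150.46], [-146.56, 146.56]. Speed limits (degrees/s): [147.25, 147.25, 180, 180, 180, 180].

## Interface

Orientations are given as [roll, pitch, yaw] about the fixed x, y, z axes, in that order (R = Rz(yaw) Ry(pitch) Rx(roll)).
In Python, from workcell import env gives the robot as it stands.
- The arm moves only by the shell command python3 -m pendant 'ROWS' [FORCE]. ROWS is JSON, a list of rows, each an object with "xyz": the shift along the tool's x, y, z in m, a list of three; "roll": the turn about the tool's z in degrees; "jaw": the closure, from 0 (fully open) to 1 (shut). A call has exactly 8 rows; each row is the pose to reach, as a shift and turn from the pose commanded when the call began, along the tool's axes at that moment; what a row does not reach only later rows make up. A row lasts 1/8 s, in which the tool goes at most 62.5 mm and 10.7 degrees, less where a joint would pass 70% of its speed; a pose out of reach is approached as far as the arm can. A call with a gripper value outside its range is refused whole. The fingers move at their own pace and stop on an object; FORCE is the grip in N (left out, the last holds). Time passes only in rows, so rows that repeat a pose let the fingers close, or fill a call up. It gives the time, the measured TCP pose, the force and the opening at its end, in the units of the state.
- env.state(): the state, without advancing time (a new reading comes with each control period).
- env.grab_frame(name): name is "scene" or "top"; returns (picture, depth): 400x640x3 uint8, blue, green, red; 400x640 float32, mm along the optical axis (not along the pixel's ray), 0 where there is no reading.
- env.camera_params(name): a dict with "camera_matrix" (3x3 intrinsics, pixels), "cam_to_world" (4x4, takes a point from camera to world coordinates). Camera axes: x right, y up, looking along -z (the intrinsics and any distortion apply to the point x, -y, -z); pixel columns grow to the right and rows downward; lengths in mm; the calibration is good to about 2 mm. A picture is of the moment at which its call begins. camera_params takes no time and is no camera call.
- env.job_done(): hands the job in, once; it reports no verdict.
The state is a dict: "time_s": time; "qpos": joint angles; "qvel": joint speeds; "effort": joint torques, N m; "ee_pos": TCP position; "ee_rot": TCP orientation; "force": force on the tool from outside, world axes, zero at the start; "torque": the same for the moment, N m; "gripper_width": finger opening in mm.
Only numpy, scipy, OpenCV 4.12 (cv2) and the standard library are available. Lean on these libraries where they do the work, as an engineer would, in place of code of your own. Each camera call takes 0.05 s, during which the arm holds its last target. There are 200 camera calls.

## Task

Raise the folded-down wire bail of the steel sample pot fully upright while the pot stays standing on the worktop, then lift the pot by the bail and hang it, level and still, with the bail wire lying in the dips of both prongs of the weighing fork. The fork's height is set by hand and is not known exactly, so lower the pot gently by feel: do not overload the sprung fork and do not let the pot drop onto it. Leave everything else where it is.

Things in the scene. Friction and masses are not known exactly. Their poses are not given: they have to be found in the camera images.
- pot: Round steel sample pot, blue band and lid, 76 mm wide (80 at the rim), 62 mm high, 0.25 to 0.5 kg, loose on the worktop. Origin: centre of its underside, z up. A U-shaped wire bail pivots on two ears at y = +48 and -48 mm, 52 mm above the underside (pivot axis = the pot's y). Folded down, the bail lies out to the pot's +x side.
- bail (a joint): Angle of the bail (rad): 0 = folded down, level, pointing to the pot's +x; 1.57 = upright; stop at 1.72. Starts between 0 and 0.25. The pivots are slightly stiff (0.035 N m), so the bail stays where it is left. Pressing the bail in toward the pot as it rises tips the pot easily; a light outward pull (1 N or so) keeps it standing.
- bail_grip (a point): Centre of the black grip sleeve (12 mm thick, 40 mm long along the pot's y, turns freely on the wire) on the bail's crossbar, 84 mm from the pivot axis; bare 5 mm wire goes on to legs at 48 mm either side. Bail folded: 38 mm free between sleeve and rim. Bail upright: sleeve centre 136 mm above the pot's underside, 74 mm above its lid.
- stand: Fixed weighing stand: base plate 130 x 120 x 12 mm, steel post 16 mm thick and 270 mm high at the origin (worktop height, z up), blue carriage (36 x 40 x 34 mm) clamped on the post, and on it a sprung fork: two steel prongs 7 mm thick at y = +32 and -32 mm, level along the stand's -x (roughly toward the robot) to upturned tips 138 mm from the post axis.
- stand_seat (a point): Point at worktop height exactly below the middle between the prongs' two dips, 120 mm from the post axis; the middle of the crossbar shall hang above it; axes as the stand's. Each dip is rounded and guides the wire to its floor; the prong behind it runs 10 mm higher.
- oring_tin: Bystander: round grey tin, 56 mm in diameter, 21 mm high; origin at the centre of its underside.
- brass_union: Bystander: brass fitting standing upright, 16 mm wide, 27 mm high; origin at the centre of its underside.
- filter_box: Bystander: small white and teal carton 48 x 62 x 54 mm; origin at the centre of its underside.
- stand_tips (a point): Point at worktop height below the middle between the two prong tips. The tips' tops stand 8 mm above the centre of a wire lying in the dips. That wire centre is 187 to 224 mm above the worktop, clamped anew each time and not measured: find it by feel. The fork yields 1 mm for every 3 N pressed down, 12 mm of travel; over 12 N overloads it.

How it is judged (in metres and radians):
On the way, in this order (a step that is already met when the one before it is completed fails the run):
1. the bail is upright (within about 9 degrees) and the pot still stands on the worktop (value of joint bail above 1.42 rad and angle between pot's own z axis and vertical below 0.1 rad and height (world z) of pot below 0.006 m), for 0.2 s.
2. the pot is lifted clear of the worktop, in the gripper's hold (height (world z) of pot above 0.025 m and contact force between the fingers and pot above 0.5 N), for 0.2 s.
At the end, for the whole second after the job is handed in: The pot hangs free from the stand's fork, its bail wire in both dips (middle of the crossbar within 14 mm of above stand_seat, crossbar along the fork within 0.2 rad), bail upright, pot tilted less than 0.2 rad, at rest and released (contact force between pot and stand above 1.2 N and height (world z) of pot above 0.03 m and horizontal distance between bail_grip and stand_seat below 0.014 m and angle between the y axis of pot and the y axis of stand, either way round below 0.2 rad and angle between pot's own z axis and vertical below 0.2 rad and value of joint bail above 1.37 rad and linear speed of pot below 0.03 m/s and contact force between the fingers and pot below 0.05 N); the robot touches nothing.
It fails at once if the pot is tipped (over 0.2 rad) or lifted (over 12 mm) before its bail is upright (value of joint bail below 1.3 rad and (angle between pot's own z axis and vertical above 0.2 rad or height (world z) of pot above 0.012 m)).
It fails at once if the weighing stand is loaded with more than 12 N (contact force between anything else and stand above 12 N).
It fails at once if the pot is dropped: out of the fingers and faster than 0.2 m/s (contact force between the fingers and pot below 0.01 N and linear speed of pot above 0.2 m/s).
It fails at once if a bystander is shifted by more than 20 mm (distance of any of oring_tin, brass_union, filter_box from where it was at the start of the episode above 0.02 m).
It also fails if it takes over 59 s, if anything falls off the work surface, if the arm or the gripper's body presses on something with over 40 N, if the wrist force passes 120 N, or if a joint passes its speed limit or range.

## Working session

There is one attempt and no reset: what is moved stays moved. The work goes in short steps, Python scripts to look and compute and a shell command to move; the robot and the scene stay as the last step left them, time stands still between calls to the robot, and variables do not carry over. Pictures are saved under pics/ and viewed, about 8 in all and at most 12, crops included, and the job is handed in when it is done.

```bash
mkdir -p pics
cat > h.py <<'E'
import numpy as np, cv2
from workcell import env
def grab(n):
    im,d=env.grab_frame(n); p=env.camera_params(n)
    K=np.array(p["camera_matrix"]);T=np.array(p["cam_to_world"])
    v,u=np.mgrid[0:d.shape[0],0:d.shape[1]]
    X=(u-K[0,2])/K[0,0]*d; Y=-(v-K[1,2])/K[1,1]*d
    P=np.stack([X,Y,-d,np.ones_like(d)],-1)@T.T
    P=P[...,:3]; P[d<=0]=np.nan
    return im,d,P
E
python3 - <<'E'
from h import *
for n in("scene","top"):
    im,d,P=grab(n); cv2.imwrite(f"pics/{n}0.png",im); np.save(f"{n}0.npy",P)
    p=env.camera_params(n);print(n,p)
print(env.state(), env.grip_point_offset)
E
```

```text
scene {'camera_matrix': array([[509.35085685,   0.        , 318.85449022],
       [  0.        , 509.35085685, 207.18907988],
       [  0.        ,   0.        ,   1.        ]]), 'cam_to_world': array([[ 8.97712312e-01,  1.60231214e-01, -4.10412674e-01,
        -8.06189744e+00],
       [-4.39752945e-01,  3.82989609e-01, -8.12364639e-01,
        -1.20288516e+03],
       [ 2.70176172e-02,  9.09749920e-01,  4.14276635e-01,
         6.19071517e+02],
       [ 0.00000000e+00,  0.00000000e+00,  0.00000000e+00,
         1.00000000e+00]])}
top {'camera_matrix': array([[381.0653451 ,   0.        , 321.95725314],
       [  0.        , 381.0653451 , 200.27682025],
       [  0.        ,   0.        ,   1.        ]]), 'cam_to_world': array([[ 2.10511096e-03,  9.84180304e-01, -1.77157268e-01,
         3.71999662e+02],
       [-9.99847384e-01, -1.00093478e-03, -1.74415084e-02,
        -1.43325101e+02],
       [-1.73429119e-02,  1.77166947e-01,  9.84027996e-01,
         9.85630027e+02],
       [ 0.00000000e+00,  0.00000000e+00,  0.00000000e+00,
         1.00000000e+00]])}
{'time_s': 0.1, 'qpos': array([ 6.53173782e+01,  1.83485105e+01,  8.96983423e+01, -3.47624814e-04,
        7.20448342e+01, -1.14526691e+00]), 'qvel': array([ 0.01276044, -0.0670986 , -0.08387496, -0.02616526,  0.07950607,
        0.01635435]), 'effort': array([ 7.52868600e-04, -4.13332558e+01, -2.32507360e+01,  7.27550103e-02,
        4.22957540e-02, -7.57035787e-05]), 'ee_pos': array([229.43266882, 526.75542555, 213.20629937]), 'ee_rot': array([-1.79998498e+02,  9.16753367e-02,  6.64627537e+01]), 'force': array([-0.95842111,  0.54606753,  0.7723444 ]), 'torque': array([ 0.0177927 , -0.03846275, -0.03944057]), 'gripper_width': 91.20035499262714} 18.8
```

View pics/scene0.png

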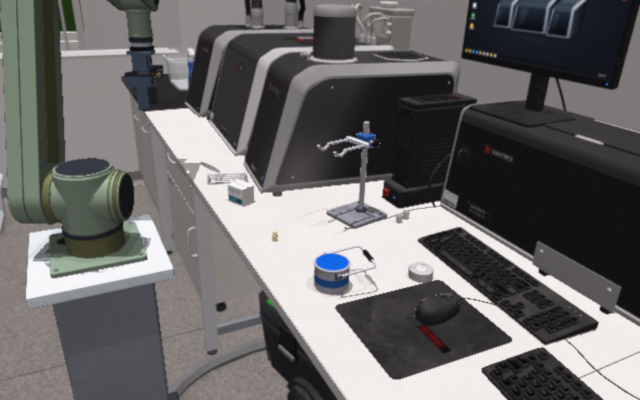

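View pics/top0.png

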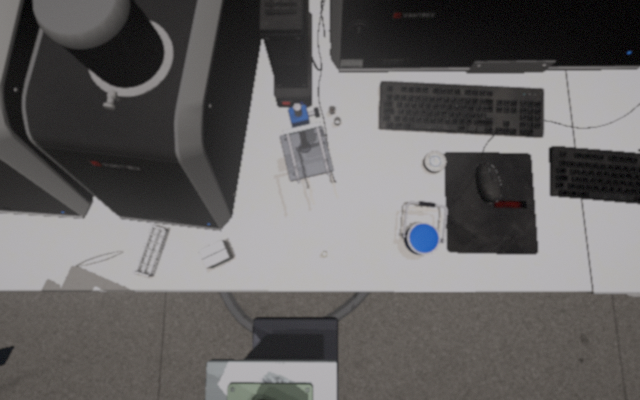

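The scene image shows the pot at (332,270), its sleeve at (368,255) and the stand post at (364,165). In the top image the lid is at (422,238), the sleeve at (427,205) and the prongs near (278,190)–(332,180).

Run:
```python
from h import *
t=cv2.imread("pics/top0.png");s=cv2.imread("pics/scene0.png")
a=cv2.resize(t[90:270,260:460],(667,600),interpolation=cv2.INTER_CUBIC)
cv2.imwrite("pics/c1.png",a)
b=cv2.resize(s[115:300,265:445],(584,600),interpolation=cv2.INTER_CUBIC)
cv2.imwrite("pics/c2.png",b)
P=np.load("top0.npy");h=t.astype(int)
lid=(h[...,0]>150)&(h[...,2]<80)&(P[...,2]>50)&(P[...,2]<75)
print("lid",lid.sum(),np.nanmean(P[lid],0),np.nanmin(P[lid],0),np.nanmax(P[lid],0))
v,u=np.mgrid[0:400,0:640]
dk=(h.sum(-1)<180)&(u>395)&(u<443)&(v>190)&(v<225)
print("dark",[(x,y,P[y,x].round()) for y,x in np.argwhere(dk)][:30])
PS=np.load("scene0.npy")
g=(PS[...,2]>170)&(PS[...,2]<240)&(PS[...,0]>350)&(PS[...,0]<680)&(abs(PS[...,1])<250)
vs,us=np.mgrid[0:400,0:640]
for n,Q in(("top",P),("scene",PS)):
    m=(Q[...,2]>165)&(Q[...,2]<300)&(Q[...,0]>380)&(Q[...,0]<700)&(abs(Q[...,1]+100)<130)
    q=Q[m].round();print(n,len(q)); i=np.argsort(q[:,0]);print(q[i][::max(1,len(q)//40)].tolist())
```

```text
lid 576 [ 446.50974884 -372.70378872   60.94379588] [ 414.58704847 -405.37748642   55.88239253] [ 477.68058071 -341.79725216   65.79183577]
dark [(np.int64(421), np.int64(203), array([ 530., -368.,   70.])), (np.int64(422), np.int64(203), array([ 530., -371.,   67.])), (np.int64(423), np.int64(203), array([ 530., -373.,   68.])), (np.int64(424), np.int64(203), array([ 530., -376.,   66.])), (np.int64(425), np.int64(203), array([ 531., -379.,   65.])), (np.int64(426), np.int64(203), array([ 530., -380.,   67.])), (np.int64(427), np.int64(203), array([ 530., -383.,   67.])), (np.int64(428), np.int64(203), array([ 531., -386.,   65.])), (np.int64(421), np.int64(204), array([ 528., -369.,   64.])), (np.int64(422), np.int64(204), array([ 528., -371.,   67.])), (np.int64(423), np.int64(204), array([ 528., -372.,   69.])), (np.int64(424), np.int64(204), array([ 528., -376.,   65.])), (np.int64(425), np.int64(204), array([ 528., -378.,   68.])), (np.int64(426), np.int64(204), array([ 528., -380.,   67.])), (np.int64(427), np.int64(204), array([ 528., -383.,   67.])), (np.int64(428), np.int64
[... 1882 characters left out ...]
0], [641.0, -129.0, 222.0], [650.0, -49.0, 222.0], [654.0, -55.0, 223.0], [656.0, -83.0, 223.0], [658.0, -122.0, 221.0], [661.0, -90.0, 216.0], [663.0, -81.0, 227.0], [666.0, -107.0, 226.0], [669.0, -123.0, 222.0], [671.0, -73.0, 224.0], [673.0, -79.0, 231.0], [675.0, -65.0, 230.0], [677.0, -81.0, 237.0], [680.0, -98.0, 227.0], [682.0, -69.0, 238.0], [683.0, -100.0, 222.0], [684.0, -79.0, 165.0], [685.0, -95.0, 226.0], [686.0, -98.0, 238.0], [687.0, -86.0, 198.0], [688.0, -99.0, 205.0], [689.0, -84.0, 180.0], [690.0, -82.0, 271.0], [691.0, -96.0, 231.0], [692.0, -87.0, 239.0], [693.0, -128.0, 226.0], [694.0, -83.0, 168.0], [695.0, -100.0, 229.0], [696.0, -83.0, 262.0], [698.0, -84.0, 238.0]]
```

View pics/c1.png

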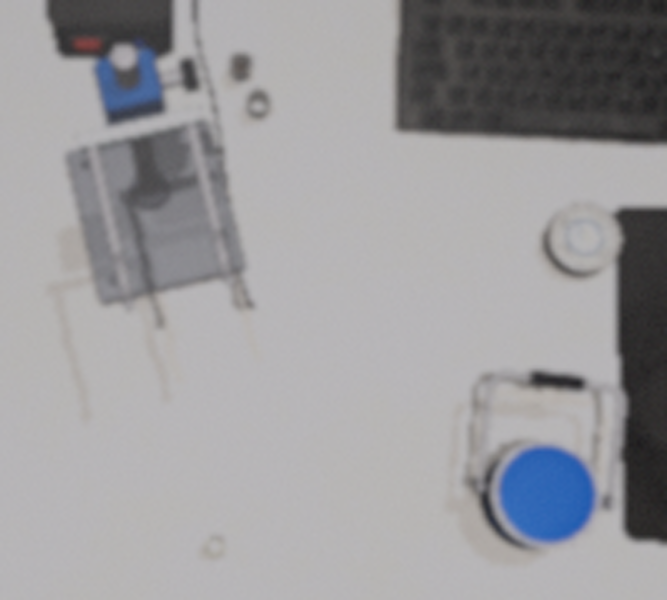

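View pics/c2.png

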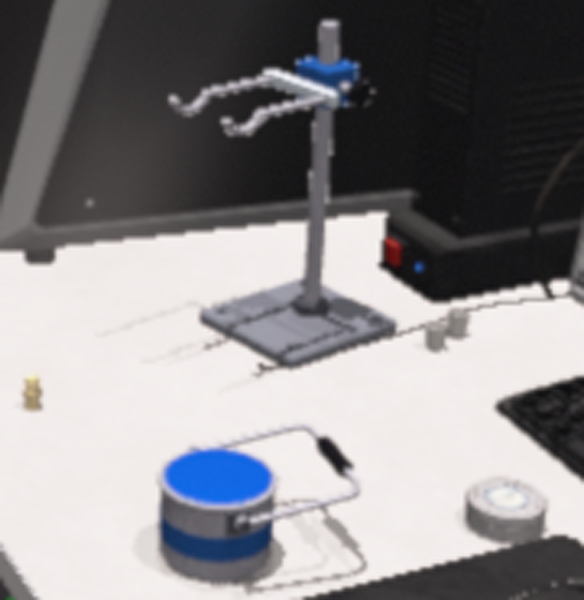

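Run:
```python
from h import *
P=np.load("top0.npy");S=np.load("scene0.npy")
Q=np.r_[P.reshape(-1,3),S.reshape(-1,3)];Q=Q[np.isfinite(Q).all(1)]
for y in range(550,-420,-60):
    m=(abs(Q[:,1]-y)<30)&(Q[:,2]>80)&(Q[:,2]<900)&(Q[:,0]>200)
    print(y,"min x of tall",Q[m][:,0].min().round() if m.any() else None, end="; ")
print()
for n,A in(("top",P),("scene",S)):
    A=A.reshape(-1,3)
    post=A[(A[:,2]>60)&(A[:,2]<285)&(abs(A[:,0]-690)<25)&(abs(A[:,1]+84)<14)]
    hi=A[(A[:,2]>258)&(A[:,2]<275)&(abs(A[:,0]-690)<25)&(abs(A[:,1]+84)<20)]
    print(n,"posttop",len(hi),hi.mean(0),"post",np.median(post,0))
    for lo,hi_,nm in((-100,-40,"L"),(-160,-105,"R")):
        m=A[(A[:,0]>535)&(A[:,0]<650)&(A[:,1]>lo)&(A[:,1]<hi_)&(A[:,2]>195)&(A[:,2]<235)]
        l=cv2.fitLine(m[:,:2].astype(np.float32),cv2.DIST_HUBER,0,.01,.01).ravel()
        y600=l[3]+(600-l[2])*l[1]/l[0]
        t=m[m[:,0]<m[:,0].min()+8]
        print(nm,len(m),"yaw",np.degrees(np.arctan(l[1]/l[0])),"y@600",y600,"tip",t.mean(0),m[:,0].min())
        for x in range(545,650,8):
            k=m[(abs(m[:,0]-x)<4)]
            if len(k): print(x,k[:,2].max().round(),np.median(k[:,2]).round(),end=" | ")
        print()
    pl=A[(A[:,2]>7)&(A[:,2]<18)&(A[:,0]>580)&(A[:,0]<730)&(abs(A[:,1]+84)<90)]
    print("plate",len(pl),cv2.minAreaRect(pl[:,:2].astype(np.float32)))
```

```text
550 min x of tall 201.0; 490 min x of tall 200.0; 430 min x of tall 200.0; 370 min x of tall 511.0; 310 min x of tall 504.0; 250 min x of tall 496.0; 190 min x of tall 489.0; 130 min x of tall 483.0; 70 min x of tall 502.0; 10 min x of tall 833.0; -50 min x of tall 548.0; -110 min x of tall 547.0; -170 min x of tall 560.0; -230 min x of tall 897.0; -290 min x of tall 900.0; -350 min x of tall 902.0; -410 min x of tall 902.0; 
top posttop 62 [689.55944352 -79.10513128 266.92441529] post [684.37884163 -82.73360179 234.4696931 ]
L 163 yaw 13.849825 y@600 -68.00064 tip [551.14260219 -79.72312013 220.15960008] 547.6612563888309
545 222.0 221.0 | 553 223.0 220.0 | 561 216.0 213.0 | 569 212.0 211.0 | 577 220.0 215.0 | 585 224.0 221.0 | 593 224.0 222.0 | 601 223.0 222.0 | 609 223.0 221.0 | 617 224.0 221.0 | 625 222.0 221.0 | 633 224.0 221.0 | 641 224.0 222.0 | 649 223.0 221.0 | 
R 143 yaw 13.861666 y@600 -133.32593 tip [ 565.92216746 -141.61237096  219.90850024] 562.9170305775252
561 223.0 220.0 | 569 222.0 217.0 | 577 215.0 213.0 | 585 215.0 212.0 | 593 222.0 216.0 | 601 223.0 221.0 | 609 2
[... 403 characters left out ...]
46.8782048163625
545 223.0 222.0 | 553 223.0 218.0 | 561 214.0 211.0 | 569 214.0 212.0 | 577 221.0 215.0 | 585 222.0 220.0 | 593 224.0 221.0 | 601 224.0 221.0 | 609 223.0 222.0 | 617 223.0 221.0 | 625 224.0 222.0 | 633 223.0 223.0 | 641 225.0 221.0 | 649 222.0 219.0 | 
R 87 yaw 14.192568 y@600 -136.28711 tip [ 565.13088662 -143.81952055  218.43312071] 560.3477276800086
561 222.0 221.0 | 569 222.0 214.0 | 577 216.0 212.0 | 585 215.0 211.0 | 593 222.0 217.0 | 601 223.0 219.0 | 609 225.0 222.0 | 617 222.0 221.0 | 625 225.0 221.0 | 633 224.0 222.0 | 641 224.0 222.0 | 649 223.0 221.0 | 
plate 756 ((656.6482543945312, -86.10686492919922), (159.43252563476562, 128.3162078857422), 13.42306900024414)
```

```bash
cat > go.py <<'E'
import sys; from h import *
from scipy.spatial.transform import Rotation as Rn
# usage: go.py x y z yaw  -> tool shift from measured pose; z = TCP z
s=env.state();R=Rn.from_euler('xyz',s["ee_rot"],degrees=True)
print("t",round(s["time_s"],2),"p",s["ee_pos"].round(1),"rot",s["ee_rot"].round(1),"F",s["force"].round(2),"w",round(s["gripper_width"],1))
a=list(map(float,sys.argv[1:]))
for i in range(0,len(a),4):
    d=R.inv().apply(np.array(a[i:i+3])-s["ee_pos"])/1000
    print("shift m",d.round(4),"roll",round((s["ee_rot"][2]-a[i+3]+180)%360-180,1))
E
python3 -m pendant '[{"xyz":[-0.045,0.036,-0.01],"roll":7,"jaw":0.5},{"xyz":[-0.09,0.072,-0.02],"roll":14,"jaw":0.56},{"xyz":[-0.13,0.107,-0.03],"roll":21,"jaw":0.56},{"xyz":[-0.172,0.143,-0.036],"roll":28,"jaw":0.56},{"xyz":[-0.215,0.179,-0.036],"roll":35,"jaw":0.56},{"xyz":[-0.258,0.215,-0.036],"roll":42,"jaw":0.56},{"xyz":[-0.302,0.251,-0.036],"roll":49,"jaw":0.56},{"xyz":[-0.347,0.284,-0.036],"roll":56,"jaw":0.56}]' 10
python3 go.py 528 -383 130 -8
```

```text
time_s: 1.1
ee_pos: [351.5, 93.9, 249.9]
ee_rot: [180.0, -0.0, 10.2]
force: [0.3, 0.3, -1.1]
gripper_width: 40.0
t 1.1 p [351.5  93.9 249.9] rot [180.   -0.   10.2] F [ 0.26  0.26 -1.1 ] w 40.0
shift m [0.0888 0.5007 0.1199] roll 18.2
```

```bash
python3 -m pendant '[{"xyz":[0.01,0.06,0.01],"roll":3,"jaw":0.56},{"xyz":[0.02,0.12,0.02],"roll":6,"jaw":0.56},{"xyz":[0.03,0.18,0.03],"roll":9,"jaw":0.56},{"xyz":[0.04,0.24,0.04],"roll":12,"jaw":0.56},{"xyz":[0.053,0.30,0.05],"roll":15,"jaw":0.56},{"xyz":[0.064,0.36,0.06],"roll":18.2,"jaw":0.56},{"xyz":[0.075,0.42,0.07],"roll":18.2,"jaw":0.56},{"xyz":[0.086,0.478,0.08],"roll":18.2,"jaw":0.56}]'
python3 - <<'E'
from h import *
im,d,P=grab("scene");cv2.imwrite("pics/s1.png",cv2.resize(im[150:350,250:480],(690,600)))
E
python3 go.py 528 -383 130 -8
```

```text
time_s: 2.1
ee_pos: [523.1, -360.7, 169.0]
ee_rot: [-180.0, 0.0, -7.8]
force: [0.4, 0.3, -0.5]
gripper_width: 40.1
t 2.15 p [ 525.1 -367.6  166.5] rot [ 1.797e+02 -1.000e-01 -7.900e+00] F [ 4.95 -6.41  0.25] w 40.0
shift m [0.005  0.0147 0.0366] roll 0.1
```

View pics/s1.png

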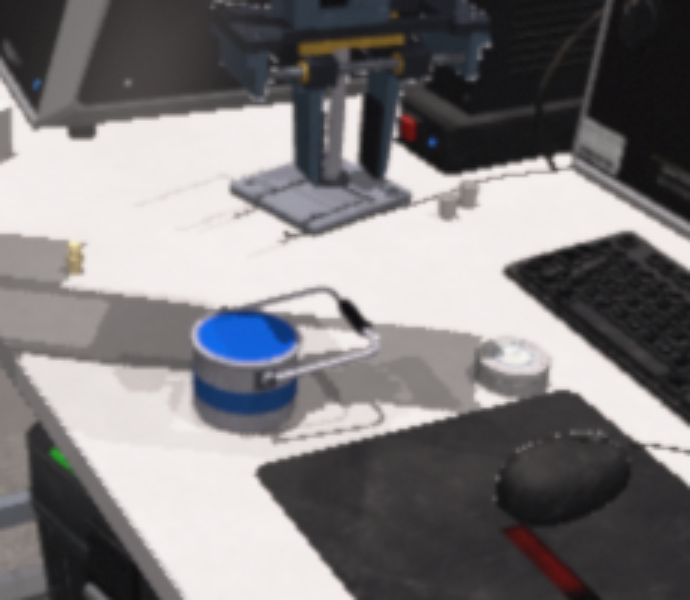

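The fingers are open above the bail, with the sleeve at crop (352,315). The fingers are well above it, near (305,130) and (378,130).

```bash
python3 -m pendant '[{"xyz":[0.001,0.004,0.03],"roll":0,"jaw":0.56},{"xyz":[0.002,0.009,0.05],"roll":0,"jaw":0.56},{"xyz":[0.002,0.009,0.065],"roll":0,"jaw":0.56},{"xyz":[0.002,0.009,0.075],"roll":0,"jaw":0.56},{"xyz":[0.002,0.009,0.075],"roll":0,"jaw":0.56},{"xyz":[0.002,0.009,0.075],"roll":0,"jaw":0.56},{"xyz":[0.002,0.009,0.075],"roll":0,"jaw":0.56},{"xyz":[0.002,0.009,0.075],"roll":0,"jaw":0.56}]'
python3 go.py 528 -383 43 -8
```

```text
time_s: 3.15
ee_pos: [523.8, -368.1, 95.5]
ee_rot: [180.0, -0.1, -7.7]
force: [-0.4, -0.6, -0.2]
gripper_width: 40.1
t 3.15 p [ 523.8 -368.1   95.5] rot [ 1.8e+02 -1.0e-01 -7.7e+00] F [-0.4  -0.58 -0.22] w 40.1
shift m [0.0061 0.0142 0.0525] roll 0.3
```

```bash
python3 -m pendant '[{"xyz":[0.006,0.014,0.005],"roll":0,"jaw":0.56},{"xyz":[0.006,0.014,0.02],"roll":0,"jaw":0.56},{"xyz":[0.006,0.014,0.035],"roll":0,"jaw":0.56},{"xyz":[0.006,0.014,0.05],"roll":0,"jaw":0.56},{"xyz":[0.006,0.014,0.053],"roll":0,"jaw":0.56},{"xyz":[0.006,0.014,0.053],"roll":0,"jaw":0.56},{"xyz":[0.006,0.014,0.053],"roll":0,"jaw":0.56},{"xyz":[0.006,0.014,0.053],"roll":0,"jaw":0.7}]' 8
python3 - <<'E'
from h import *
im,d,P=grab("scene");a=cv2.resize(im[220:320,290:420],(780,600));cv2.imwrite("pics/s2.png",a)
E
python3 go.py 528 -383 43 -8
```

```text
time_s: 4.15
ee_pos: [528.0, -382.9, 42.6]
ee_rot: [180.0, -0.1, -7.7]
force: [0.1, 1.0, 0.3]
gripper_width: 32.8
t 4.2 p [ 527.9 -382.8   42.5] rot [ 1.8e+02 -1.0e-01 -7.7e+00] F [-0.18 -0.24 -0.85] w 29.7
shift m [ 0.0001  0.0002 -0.0005] roll 0.3
```

View pics/s2.png

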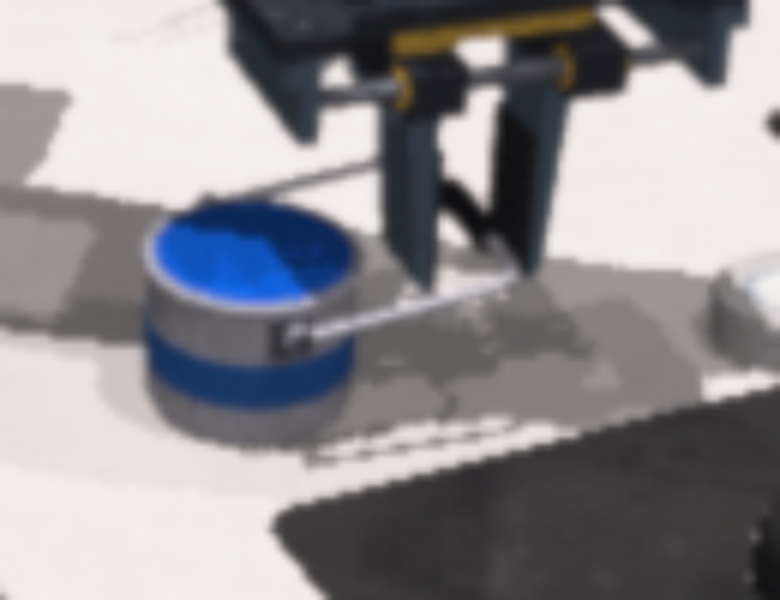

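The sleeve, at (465,205), lies between the two fingers, which clear the rim. Closing now.

```bash
python3 -m pendant '[{"xyz":[0,0,0],"roll":0,"jaw":0.75},{"xyz":[0,0,0],"roll":0,"jaw":0.8},{"xyz":[0,0,0],"roll":0,"jaw":0.85},{"xyz":[0,0,0],"roll":0,"jaw":0.9},{"xyz":[0,0,0],"roll":0,"jaw":0.95},{"xyz":[0,0,0],"roll":0,"jaw":1},{"xyz":[0,0,0],"roll":0,"jaw":1},{"xyz":[0,0,0],"roll":0,"jaw":1}]' 8
python3 - <<'E'
from h import *
t,d,P=grab("top")
h=t.astype(int);lid=(h[...,0]>h[...,2]+70)&(P[...,2]>50)&(P[...,2]<75)&(abs(P[...,0]-446)<60)&(abs(P[...,1]+373)<60)
print("lid",lid.sum(),np.nanmean(P[lid],0),np.nanmin(P[lid],0),np.nanmax(P[lid],0))
E
python3 go.py 528 -383 43 -8
python3 -c "
import numpy as np
for t0,r in((7,84),(7,85)):
  for k in range(0,17):
    t=np.radians(t0+k*83/16);print(k,(r*np.array([np.cos(t),np.sin(t)])-84*np.array([np.cos(np.radians(t0)),np.sin(np.radians(t0))])).round(1))
"
```

```text
time_s: 5.2
ee_pos: [527.7, -382.7, 42.0]
ee_rot: [180.0, -0.0, -7.7]
force: [2.3, -1.4, -0.2]
gripper_width: 12.0
t 5.25 p [ 527.7 -382.7   42. ] rot [180.   -0.   -7.7] F [ 2.22 -0.4   0.11] w 11.3
shift m [ 0.0003  0.0002 -0.001 ] roll 0.3
0 [0. 0.]
1 [-1.3  7.5]
2 [-3.2 14.8]
3 [-5.8 22. ]
4 [-9.  28.9]
5 [-12.9  35.4]
6 [-17.3  41.6]
7 [-22.3  47.4]
8 [-27.7  52.7]
9 [-33.6  57.5]
10 [-40.   61.7]
11 [-46.6  65.3]
12 [-53.6  68.3]
13 [-60.8  70.7]
14 [-68.2  72.4]
15 [-75.8  73.4]
16 [-83.4  73.8]
0 [1.  0.1]
1 [-0.3  7.7]
2 [-2.3 15.1]
3 [-4.9 22.4]
4 [-8.1 29.3]
5 [-12.  36.]
6 [-16.5  42.2]
7 [-21.5  48.1]
8 [-27.1  53.4]
9 [-33.   58.3]
10 [-39.4  62.5]
11 [-46.2  66.2]
12 [-53.3  69.2]
13 [-60.6  71.6]
14 [-68.1  73.4]
15 [-75.7  74.4]
16 [-83.4  74.8]<stdin>:4: RuntimeWarning: Mean of empty slice
Traceback (most recent call last):
ValueError: zero-size array to reduction operation fmin which has no identity
```

```bash
python3 -m pendant '[{"xyz":[0,0,-0.0075],"roll":0,"jaw":1},{"xyz":[-0.002,0,-0.015],"roll":0,"jaw":1},{"xyz":[-0.005,0,-0.022],"roll":0,"jaw":1},{"xyz":[-0.008,0,-0.029],"roll":0,"jaw":1},{"xyz":[-0.0085,0,-0.031],"roll":0,"jaw":1},{"xyz":[-0.0105,0,-0.0335],"roll":0,"jaw":1},{"xyz":[-0.012,0,-0.036],"roll":0,"jaw":1},{"xyz":[-0.012,0,-0.036],"roll":0,"jaw":1}]'
python3 - <<'E'
from h import *
im,d,P=grab("scene");a=cv2.resize(im[190:320,290:420],(600,600));cv2.imwrite("pics/s3.png",a)
E
python3 go.py 528 -383 43 -8
```

```text
time_s: 6.25
ee_pos: [515.5, -381.0, 78.0]
ee_rot: [-180.0, 0.0, -7.7]
force: [-0.2, -0.1, -0.9]
gripper_width: 11.6
t 6.3 p [ 515.6 -380.9   77.9] rot [-180.     0.    -7.7] F [-1.57 -0.96 -1.21] w 11.5
shift m [0.0126 0.0004 0.0349] roll 0.3
```

View pics/s3.png

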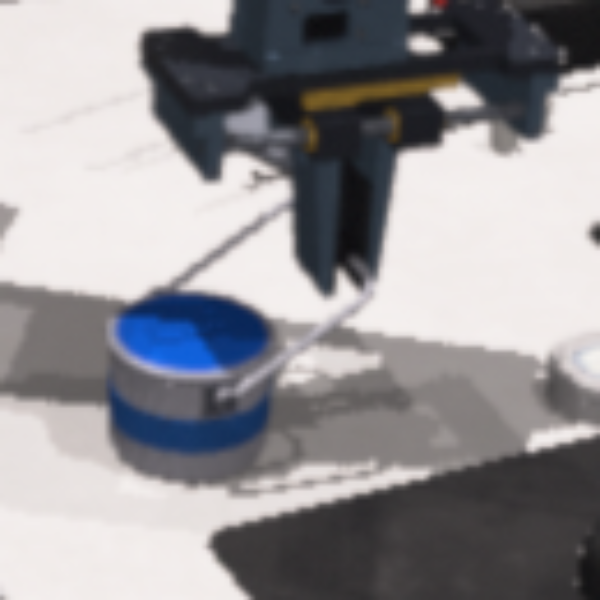

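The pot still stands and the bail is at about 32°, with the sleeve between the fingers at (345,275). Continuing the arc.

```bash
python3 -m pendant '[{"xyz":[-0.0045,0,-0.0062],"roll":0,"jaw":1},{"xyz":[-0.0095,0,-0.012],"roll":0,"jaw":1},{"xyz":[-0.015,0,-0.0175],"roll":0,"jaw":1},{"xyz":[-0.021,0,-0.0223],"roll":0,"jaw":1},{"xyz":[-0.0275,0,-0.0265],"roll":0,"jaw":1},{"xyz":[-0.034,0,-0.0302],"roll":0,"jaw":1},{"xyz":[-0.041,0,-0.0332],"roll":0,"jaw":1},{"xyz":[-0.041,0,-0.0332],"roll":0,"jaw":1}]'
python3 go.py 528 -383 43 -8
python3 - <<'E'
from h import *
im,d,P=grab("scene");a=cv2.resize(im[180:320,280:420],(600,600));cv2.imwrite("pics/s4.png",a)
h=im.astype(int)
lid=(h[...,0]>h[...,2]+70)&(P[...,2]>54)&(P[...,2]<75)&(abs(P[...,0]-446)<70)&(abs(P[...,1]+373)<70)
q=P[lid];c=q.mean(0);u,s,v=np.linalg.svd(q-c);print(lid.sum(),c,(q.min(0)+q.max(0))/2,"n",v[2])
E
```

```text
time_s: 7.3
ee_pos: [474.7, -375.6, 111.5]
ee_rot: [180.0, -0.0, -7.8]
force: [-1.6, 0.5, -1.3]
gripper_width: 11.9
t 7.3 p [ 474.7 -375.6  111.5] rot [180.   -0.   -7.8] F [-1.61  0.52 -1.27] w 11.9
shift m [0.0538 0.0002 0.0685] roll 0.2
333 [ 443.30018561 -373.4904678    62.33957249] [ 445.73639944 -372.66513863   62.46401228] n [0.00920564 0.00329665 0.99995219]
```

View pics/s4.png

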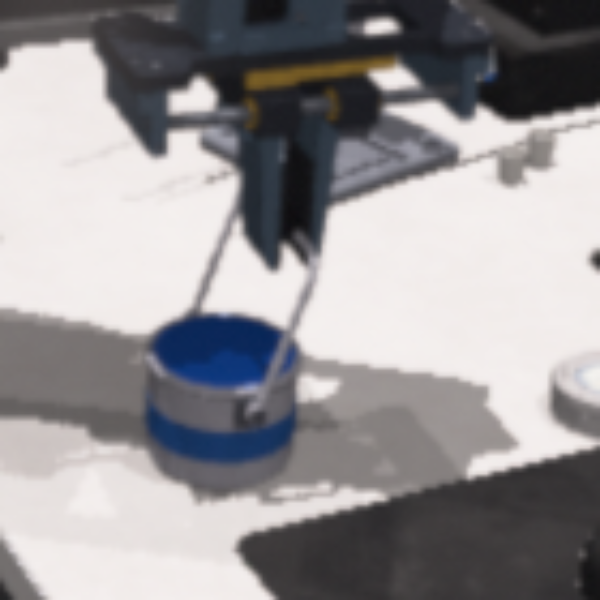

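The pot is level and has not moved (lid normal vertical, centre 446,-373). The bail is at about 70°.

```bash
python3 -m pendant '[{"xyz":[-0.0075,0,-0.0024],"roll":0,"jaw":1},{"xyz":[-0.015,0,-0.0042],"roll":0,"jaw":1},{"xyz":[-0.0225,0,-0.0053],"roll":0,"jaw":1},{"xyz":[-0.029,0,-0.0057],"roll":0,"jaw":1},{"xyz":[-0.0305,0,-0.0057],"roll":0,"jaw":1},{"xyz":[-0.0305,0,-0.0057],"roll":0,"jaw":1},{"xyz":[-0.0305,0,-0.0057],"roll":0,"jaw":1},{"xyz":[-0.0305,0,-0.0057],"roll":0,"jaw":1}]'
python3 - <<'E'
from h import *
im,d,P=grab("scene");a=cv2.resize(im[180:320,260:400],(600,600));cv2.imwrite("pics/s5.png",a)
h=im.astype(int)
lid=(h[...,0]>h[...,2]+70)&(P[...,2]>54)&(P[...,2]<75)&(abs(P[...,0]-446)<70)&(abs(P[...,1]+373)<70)
q=P[lid];c=q.mean(0);u,s,v=np.linalg.svd(q-c);print(lid.sum(),c,(q.min(0)+q.max(0))/2,"n",v[2])
E
python3 go.py 528 -383 43 -8
```

```text
time_s: 8.35
ee_pos: [445.1, -371.4, 116.7]
ee_rot: [-180.0, -0.0, -7.7]
force: [-0.8, 0.6, -2.5]
gripper_width: 11.7
327 [ 442.0791411  -373.10552447   62.71531793] [ 444.26742243 -373.79827021   62.78840562] n [ 0.01128748 -0.00480631 -0.99992474]
t 8.4 p [ 445.1 -371.4  116.8] rot [-180.    -0.    -7.7] F [ 1.25  0.68 -1.68] w 11.4
shift m [0.0837 0.0003 0.0738] roll 0.3
```

View pics/s5.png

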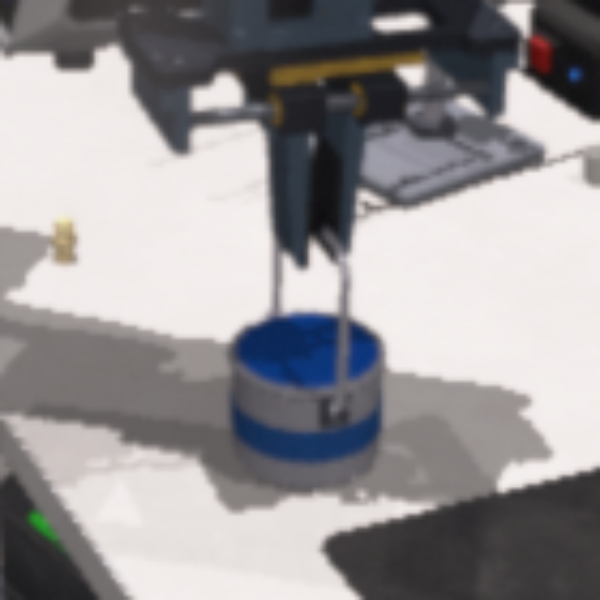

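The bail is upright, with its legs vertical at (278,280) and (343,330). The pot is standing level. Firming the grip and lifting.

```bash
python3 -m pendant '[{"xyz":[0,0,0],"roll":0,"jaw":1},{"xyz":[0,0,0],"roll":0,"jaw":1},{"xyz":[0,0,-0.004],"roll":0,"jaw":1},{"xyz":[0,0,-0.012],"roll":0,"jaw":1},{"xyz":[0,0,-0.025],"roll":0,"jaw":1},{"xyz":[0,0,-0.041],"roll":0,"jaw":1},{"xyz":[0,0,-0.057],"roll":0,"jaw":1},{"xyz":[0,0,-0.073],"roll":0,"jaw":1}]' 40
python3 -m pendant '[{"xyz":[0,0,-0.013],"roll":0,"jaw":1},{"xyz":[0,0,-0.022],"roll":0,"jaw":1},{"xyz":[0,0,-0.029],"roll":0,"jaw":1},{"xyz":[0,0,-0.033],"roll":0,"jaw":1},{"xyz":[0,0,-0.034],"roll":0,"jaw":1},{"xyz":[0,0,-0.034],"roll":0,"jaw":1},{"xyz":[0,0,-0.034],"roll":0,"jaw":1},{"xyz":[0,0,-0.034],"roll":0,"jaw":1}]'
python3 go.py 496 -128 224 13.8
```

```text
time_s: 9.4
ee_pos: [445.0, -371.6, 191.3]
ee_rot: [180.0, -0.0, -7.7]
force: [0.1, -0.1, -4.4]
gripper_width: 11.1
time_s: 10.4
ee_pos: [444.8, -371.3, 223.6]
ee_rot: [-180.0, 0.0, -7.7]
force: [-0.8, 0.2, -3.8]
gripper_width: 10.7
t 10.4 p [ 444.8 -371.3  223.6] rot [-180.     0.    -7.7] F [-0.8   0.23 -3.79] w 10.7
shift m [ 0.018  -0.248  -0.0004] roll -21.5
```

```bash
python3 -m pendant '[{"xyz":[0,-0.003,0],"roll":-1,"jaw":1},{"xyz":[0.001,-0.012,0],"roll":-3,"jaw":1},{"xyz":[0.002,-0.027,0],"roll":-6,"jaw":1},{"xyz":[0.003,-0.047,0],"roll":-9,"jaw":1},{"xyz":[0.005,-0.07,0],"roll":-12,"jaw":1},{"xyz":[0.007,-0.095,0],"roll":-15,"jaw":1},{"xyz":[0.009,-0.12,0],"roll":-18,"jaw":1},{"xyz":[0.0105,-0.145,0],"roll":-20,"jaw":1}]'
python3 go.py 496 -128 224 13.8
```

```text
time_s: 11.4
ee_pos: [474.9, -226.9, 224.0]
ee_rot: [-180.0, -0.0, 12.5]
force: [0.4, 0.0, -5.0]
gripper_width: 10.8
t 11.4 p [ 474.9 -226.9  224. ] rot [-180.    -0.    12.5] F [ 0.41  0.03 -4.97] w 10.8
shift m [ 0.042 -0.092  0.   ] roll -1.3
```

```bash
python3 -m pendant '[{"xyz":[0.009,-0.02,0],"roll":-0.5,"jaw":1},{"xyz":[0.018,-0.04,0],"roll":-1,"jaw":1},{"xyz":[0.026,-0.057,0],"roll":-1.3,"jaw":1},{"xyz":[0.032,-0.071,0],"roll":-1.3,"jaw":1},{"xyz":[0.037,-0.081,0],"roll":-1.3,"jaw":1},{"xyz":[0.04,-0.087,0],"roll":-1.3,"jaw":1},{"xyz":[0.042,-0.091,0],"roll":-1.3,"jaw":1},{"xyz":[0.042,-0.092,0],"roll":-1.3,"jaw":1}]'
python3 - <<'E'
from h import *
im,d,P=grab("scene");a=cv2.resize(im[110:270,260:440],(675,600));cv2.imwrite("pics/s6.png",a)
h=im.astype(int)
lid=(h[...,0]>h[...,2]+70)&(P[...,2]>130)&(P[...,2]<185)&(P[...,0]<560)&(abs(P[...,1]+128)<70)
q=P[lid];c=q.mean(0);print(lid.sum(),c,q.min(0),q.max(0))
E
python3 go.py 574 -109 224 13.8
```

```text
time_s: 12.4
ee_pos: [496.4, -130.4, 223.8]
ee_rot: [180.0, 0.0, 13.6]
force: [0.1, -0.1, -4.5]
gripper_width: 11.2
21 [ 501.8509692  -133.26717392  169.98096604] [ 473.21054672 -158.78729595  168.50215377] [522.53019323 -97.91694889 171.44463074]
t 12.45 p [ 496.3 -130.5  223.8] rot [180.    0.   13.6] F [-0.06  0.49 -4.15] w 10.8
shift m [ 0.0806 -0.0027 -0.0002] roll -0.2
```

View pics/s6.png

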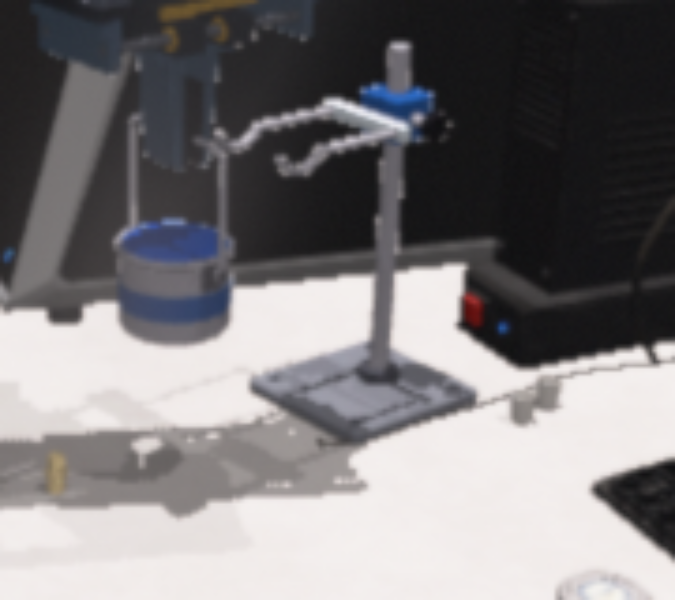

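The pot hangs level from the fingers at crop (175,270). The crossbar is above the prong tips at (225,145) and (285,165), and the lid at z=170 gives a wire height of about 244 mm.

```bash
python3 -m pendant '[{"xyz":[0.002,0,0],"roll":0,"jaw":1},{"xyz":[0.007,0,0],"roll":0,"jaw":1},{"xyz":[0.015,-0.001,0],"roll":0,"jaw":1},{"xyz":[0.025,-0.001,0],"roll":0,"jaw":1},{"xyz":[0.036,-0.002,0],"roll":0,"jaw":1},{"xyz":[0.047,-0.002,0],"roll":0,"jaw":1},{"xyz":[0.057,-0.003,0],"roll":0,"jaw":1},{"xyz":[0.065,-0.003,0],"roll":0,"jaw":1}]'
python3 -m pendant '[{"xyz":[0.006,0,0],"roll":0,"jaw":1},{"xyz":[0.011,0,0],"roll":0,"jaw":1},{"xyz":[0.014,0,0],"roll":0,"jaw":1},{"xyz":[0.0155,0,0],"roll":0,"jaw":1},{"xyz":[0.0155,0,0],"roll":0,"jaw":1},{"xyz":[0.0155,0,0],"roll":0,"jaw":1},{"xyz":[0.0155,0,0],"roll":0,"jaw":1},{"xyz":[0.0155,0,0],"roll":0,"jaw":1}]'
python3 go.py 574 -109 197 13.8
```

```text
time_s: 13.45
ee_pos: [559.5, -111.9, 223.7]
ee_rot: [-180.0, 0.0, 13.6]
force: [0.3, -0.1, -5.0]
gripper_width: 10.8
time_s: 14.45
ee_pos: [573.8, -108.6, 223.9]
ee_rot: [-180.0, -0.0, 13.6]
force: [0.1, -0.2, -5.3]
gripper_width: 10.8
t 14.45 p [ 573.8 -108.6  223.9] rot [-180.    -0.    13.6] F [ 0.14 -0.24 -5.28] w 10.8
shift m [0.0001 0.0005 0.0269] roll -0.2
```

```bash
python3 -m pendant '[{"xyz":[0,0,0.003],"roll":0,"jaw":1},{"xyz":[0,0,0.007],"roll":0,"jaw":1},{"xyz":[0,0,0.011],"roll":0,"jaw":1},{"xyz":[0,0,0.014],"roll":0,"jaw":1},{"xyz":[0,0,0.016],"roll":0,"jaw":1},{"xyz":[0,0,0.017],"roll":0,"jaw":1},{"xyz":[0,0,0.018],"roll":0,"jaw":1},{"xyz":[0,0,0.018],"roll":0,"jaw":1}]'
python3 - <<'E'
from h import *
im,d,P=grab("scene");a=cv2.resize(im[125:195,300:390],(771,600),interpolation=cv2.INTER_CUBIC);cv2.imwrite("pics/s7.png",a)
E
python3 go.py 574 -109 197 13.8
```

```text
time_s: 15.45
ee_pos: [573.9, -108.6, 205.8]
ee_rot: [-180.0, -0.0, 13.6]
force: [0.0, 0.6, -4.6]
gripper_width: 11.4
t 15.5 p [ 573.9 -108.6  205.9] rot [-180.    -0.    13.6] F [ 0.59  0.6  -5.17] w 11.2
shift m [-0.      0.0005  0.0089] roll -0.2
```

View pics/s7.png

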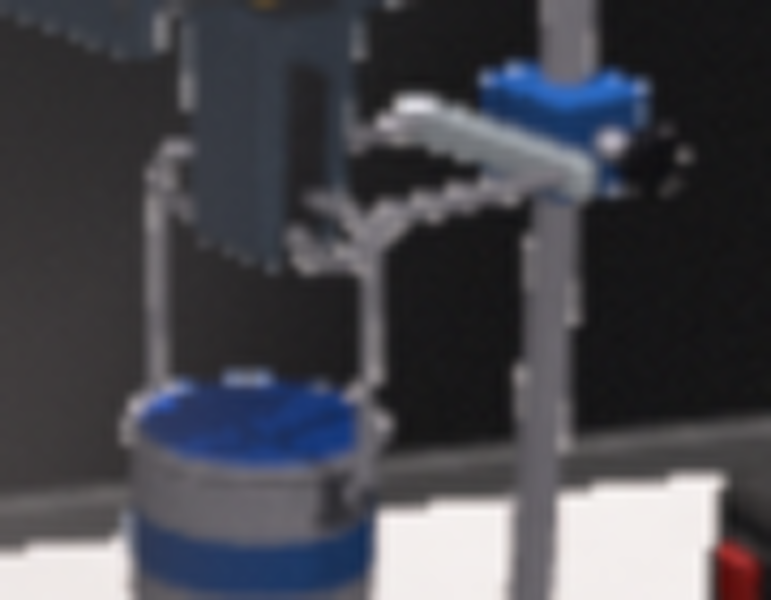

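The crossbar, ending at (345,215), is directly above the near prong's dip at (325,255). The leg at (370,300) hangs outside the prong. Lowering slowly by feel.

```bash
python3 -m pendant '[{"xyz":[0,0,0.001],"roll":0,"jaw":1},{"xyz":[0,0,0.002],"roll":0,"jaw":1},{"xyz":[0,0,0.003],"roll":0,"jaw":1},{"xyz":[0,0,0.004],"roll":0,"jaw":1},{"xyz":[0,0,0.005],"roll":0,"jaw":1},{"xyz":[0,0,0.006],"roll":0,"jaw":1},{"xyz":[0,0,0.007],"roll":0,"jaw":1},{"xyz":[0,0,0.007],"roll":0,"jaw":1}]'
python3 go.py
```

```text
time_s: 16.5
ee_pos: [573.8, -108.5, 198.7]
ee_rot: [-180.0, 0.0, 13.6]
force: [-0.6, -0.0, -4.5]
gripper_width: 10.8
t 16.5 p [ 573.8 -108.5  198.7] rot [-180.     0.    13.6] F [-0.64 -0.03 -4.54] w 10.8
```

```bash
M='python3 -m pendant'; python3 -m pendant '[{"xyz":[0,0,0.0005],"roll":0,"jaw":1},{"xyz":[0,0,0.001],"roll":0,"jaw":1},{"xyz":[0,0,0.0015],"roll":0,"jaw":1},{"xyz":[0,0,0.002],"roll":0,"jaw":1},{"xyz":[0,0,0.0025],"roll":0,"jaw":1},{"xyz":[0,0,0.003],"roll":0,"jaw":1},{"xyz":[0,0,0.003],"roll":0,"jaw":1},{"xyz":[0,0,0.003],"roll":0,"jaw":1}]'
python3 go.py
```

```text
time_s: 17.5
ee_pos: [573.9, -108.6, 195.9]
ee_rot: [-180.0, -0.0, 13.6]
force: [-0.2, 0.5, -4.0]
gripper_width: 11.0
t 17.5 p [ 573.9 -108.6  195.9] rot [-180.    -0.    13.6] F [-0.2   0.47 -4.01] w 11.0
```

```bash
python3 -m pendant '[{"xyz":[0,0,0.0003],"roll":0,"jaw":1},{"xyz":[0,0,0.0006],"roll":0,"jaw":1},{"xyz":[0,0,0.0009],"roll":0,"jaw":1},{"xyz":[0,0,0.0012],"roll":0,"jaw":1},{"xyz":[0,0,0.0015],"roll":0,"jaw":1},{"xyz":[0,0,0.0015],"roll":0,"jaw":1},{"xyz":[0,0,0.0015],"roll":0,"jaw":1},{"xyz":[0,0,0.0015],"roll":0,"jaw":1}]'
python3 go.py
```

```text
time_s: 18.5
ee_pos: [573.9, -108.6, 194.5]
ee_rot: [180.0, -0.0, 13.6]
force: [-0.9, 0.6, -2.1]
gripper_width: 11.1
t 18.5 p [ 573.9 -108.6  194.5] rot [180.   -0.   13.6] F [-0.89  0.56 -2.08] w 11.1
```

```bash
python3 -m pendant '[{"xyz":[0,0,0.0003],"roll":0,"jaw":1},{"xyz":[0,0,0.0006],"roll":0,"jaw":1},{"xyz":[0,0,0.0008],"roll":0,"jaw":1},{"xyz":[0,0,0.0008],"roll":0,"jaw":1},{"xyz":[0,0,0.0008],"roll":0,"jaw":1},{"xyz":[0,0,0.0008],"roll":0,"jaw":1},{"xyz":[0,0,0.0008],"roll":0,"jaw":1},{"xyz":[0,0,0.0008],"roll":0,"jaw":1}]'
python3 go.py
```

```text
time_s: 19.5
ee_pos: [573.9, -108.6, 193.6]
ee_rot: [-180.0, -0.0, 13.6]
force: [0.4, 1.0, -0.3]
gripper_width: 11.0
t 19.5 p [ 573.9 -108.6  193.6] rot [-180.    -0.    13.6] F [ 0.38  0.97 -0.34] w 11.0
```

The force at the wrist is near zero, so the fork carries the full weight. The contact height matches the fork geometry I measured (dip about 214 mm). Easing the grip, then opening.

```bash
python3 -m pendant '[{"xyz":[0,0,0],"roll":0,"jaw":1},{"xyz":[0,0,0],"roll":0,"jaw":1},{"xyz":[0,0,0],"roll":0,"jaw":0.87},{"xyz":[0,0,0],"roll":0,"jaw":0.86},{"xyz":[0,0,0],"roll":0,"jaw":0.84},{"xyz":[0,0,0],"roll":0,"jaw":0.8},{"xyz":[0,0,0],"roll":0,"jaw":0.74},{"xyz":[0,0,0],"roll":0,"jaw":0.67}]' 5
python3 - <<'E'
from h import *
im,d,P=grab("scene");a=cv2.resize(im[125:235,290:400],(600,600),interpolation=cv2.INTER_CUBIC);cv2.imwrite("pics/s8.png",a)
E
python3 go.py
```

```text
time_s: 20.5
ee_pos: [573.8, -108.6, 193.5]
ee_rot: [-180.0, 0.0, 13.6]
force: [-0.2, -0.2, -0.5]
gripper_width: 29.2
t 20.55 p [ 573.8 -108.5  193.5] rot [-180.     0.    13.6] F [-0.53  0.78 -0.11] w 30.1
```

View pics/s8.png

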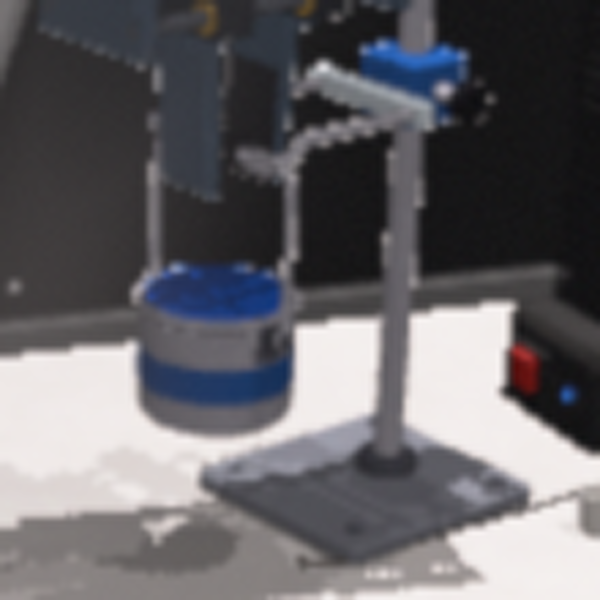

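The pot hangs level in the fork at (215,350), the wire lies in the near dip at (265,160) and the fingers are open. Withdrawing straight up.

```bash
python3 -m pendant '[{"xyz":[0,0,0],"roll":0,"jaw":0.6},{"xyz":[0,0,-0.004],"roll":0,"jaw":0.6},{"xyz":[0,0,-0.012],"roll":0,"jaw":0.6},{"xyz":[0,0,-0.025],"roll":0,"jaw":0.6},{"xyz":[0,0,-0.042],"roll":0,"jaw":0.6},{"xyz":[0,0,-0.06],"roll":0,"jaw":0.6},{"xyz":[0,0,-0.08],"roll":0,"jaw":0.6},{"xyz":[0,0,-0.1],"roll":0,"jaw":0.6}]'
python3 -m pendant '[{"xyz":[-0.01,0,-0.01],"roll":0,"jaw":0.6},{"xyz":[-0.03,0,-0.02],"roll":0,"jaw":0.6},{"xyz":[-0.06,0,-0.02],"roll":0,"jaw":0.6},{"xyz":[-0.09,0,-0.02],"roll":0,"jaw":0.6},{"xyz":[-0.12,0,-0.02],"roll":0,"jaw":0.6},{"xyz":[-0.14,0,-0.02],"roll":0,"jaw":0.6},{"xyz":[-0.14,0,-0.02],"roll":0,"jaw":0.6},{"xyz":[-0.14,0,-0.02],"roll":0,"jaw":0.6}]'
python3 - <<'E'
from h import *
im,d,P=grab("scene");a=cv2.resize(im[115:235,280:400],(600,600),interpolation=cv2.INTER_CUBIC);cv2.imwrite("pics/s9.png",a)
h=im.astype(int)
lid=(h[...,0]>h[...,2]+70)&(P[...,2]>125)&(P[...,2]<160)&(abs(P[...,0]-574)<60)&(abs(P[...,1]+109)<60)
q=P[lid];c=q.mean(0);u,s,v=np.linalg.svd(q-c);print("lid",lid.sum(),c,(q.min(0)+q.max(0))/2,"n",v[2])
k=(h.sum(-1)<150)&(P[...,2]>195)&(P[...,2]<230)&(np.hypot(P[...,0]-574,P[...,1]+109)<40)
print("sleeve",k.sum(),P[k].mean(0) if k.any() else None)
E
python3 go.py
```

```text
time_s: 21.55
ee_pos: [574.0, -108.6, 295.3]
ee_rot: [180.0, -0.1, 13.6]
force: [-0.1, -0.6, 0.8]
gripper_width: 36.5
time_s: 22.55
ee_pos: [438.3, -141.4, 313.6]
ee_rot: [-180.0, -0.0, 13.6]
force: [0.3, 0.2, 0.2]
gripper_width: 36.4
lid 202 [ 572.38982569 -110.39397956  139.49712562] [ 574.85776915 -115.42330095  146.88644004] n [ 0.01638277 -0.03820651 -0.99913556]
sleeve 17 [ 569.14686955 -110.78800546  216.4824418 ]
t 22.6 p [ 438.5 -141.4  313.5] rot [-180.    -0.    13.6] F [-0.56 -0.41 -1.1 ] w 36.6
```

The pot hangs at the seat, with the lid at z≈139.5 (213 − 74) and its normal within about 2.4° of vertical. The sleeve is within about 5 mm of the seat point. I'll check stillness once more, then hand in.

```bash
python3 -m pendant '[{"xyz":[0,0,0],"roll":0,"jaw":0.6},{"xyz":[0,0,0],"roll":0,"jaw":0.6},{"xyz":[0,0,0],"roll":0,"jaw":0.6},{"xyz":[0,0,0],"roll":0,"jaw":0.6},{"xyz":[0,0,0],"roll":0,"jaw":0.6},{"xyz":[0,0,0],"roll":0,"jaw":0.6},{"xyz":[0,0,0],"roll":0,"jaw":0.6},{"xyz":[0,0,0],"roll":0,"jaw":0.6}]' >/dev/null
python3 - <<'E'
from h import *
for i in range(2):
    im,d,P=grab("scene");h=im.astype(int)
    lid=(h[...,0]>h[...,2]+70)&(P[...,2]>134)&(P[...,2]<145)&(abs(P[...,0]-574)<60)&(abs(P[...,1]+109)<60)
    q=P[lid];c=q.mean(0);u,s,v=np.linalg.svd(q-c);print(lid.sum(),c.round(1),(q.min(0)+q.max(0))/2,v[2].round(3))
env.job_done();print("done")
E
```

```text
197 [ 572.2 -109.5  139.2] [ 573.38494894 -109.29293415  139.2912224 ] [ 0.002  0.    -1.   ]
197 [ 572.3 -109.4  139.1] [ 574.27414719 -108.26723242  138.82945116] [-0.008 -0.     1.   ]
the job is handed in; nothing more can be done
done
```

I raised the bail upright with the pot standing on the worktop, lifted the pot by the sleeve, and hung it on the fork. The job is handed in at about 24 s of the 59 s allowed; it gave no verdict.

- **Lowering:** I felt contact at a wire height of about 214 mm. I lowered until the wrist force fell from about 4.7 N to about 0.3 N, so the fork should be carrying just the pot's weight, well under 12 N. Then I opened the fingers and backed away.
- **Last checks:** Two depth frames after withdrawal show the pot at rest. Its lid is level to within 0.5° and centred within about 2 mm of the measured seat. The sleeve was measured once, about 5 mm off the seat but from only 17 pixels.
- **Not confirmed by eye:** The last picture of the freed pot could not be shown because the 12-picture limit was reached. The final state rests on the depth numbers and the picture taken just after the fingers opened. That picture shows the wire in the near dip; the far dip was hidden behind the finger.
- **Disagreement:** The first depth fit after withdrawal read a lid tilt of 2.4°. It used a wider height window and may have taken in stray points; the later fits did not repeat it.
- **Bystanders:** I did not re-measure their positions at the end. The planned path kept clear of them and no unexpected contact showed in the forces.

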